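# Change the price on a roller price display at the cheese counter

## Robot

A 6-joint arm with a two-finger parallel gripper is mounted at the origin on a cart in front of the work surface, level with it; the furniture and walls round the work are solid. World frame = base frame: x ahead of the robot, y to its left, z up, the work surface at z = 0. Lengths are in m, angles in rad, forces in N, time in s.
With the tool pointing down it reaches from about 0.275 to 1 m from the base axis. Payload 8.4 kg.
Tool frame: the origin (TCP) lies on the front face of the gripper's body, between the roots of the fingers; the fingertips stand 73 mm ahead of it and the grasp point (between the pads) lies manip.grip_depth ahead of it (manip.grip_depth is the distance from the TCP to the grasp point, in m); y points along the fingers, z is the direction in which the jaws open and shut, and the axes are right-handed (so a half turn about y gives the same grasp; the last joint's range is limited). The gripper opens to 85 mm and grips with 20 to 120 N. Pads are 22 mm wide; open, the fingers measure 114 mm over their backs; the gripper's body (76 mm by 85 mm) begins 54 mm behind the grasp point. The pads swing forward as they close: fully open they stand 13 mm farther back than shut.
Start: joints at [1.313, 0.353, 1.633, -0, 1.155, -0.002], TCP at [0.158, 0.605, 0.304] pointing down, gripper open.
Joint ranges: [-2.63, 2.63], [-0.92, 2.1], [0.06, 2.66], [-1.3, 4.44], [0, 2.69], [-3.02, 3.02]. Speed limits (rad/s): [2.22, 2.22, 2.79, 3.14, 3.14, 3.14].

## Interface

Orientations are given as a rotation vector (axis times angle).
In Python, from rig import manip gives the robot as it stands. The module is installed in compiled form; this text tells all that it offers.
- The arm moves only by the tool apply_moves, never from a script. Its arguments are lists of equal length, an entry for each row: "claw": the opening, from 0 (shut) to 1 (fully open); "slide": the shift along the world's x, y, z in cm, a list of three; "rot": the turn, a rotation vector about the world's x, y, z in rad, a list of three. A call has 1 to 20 rows; each row is the pose to reach, as a shift and turn from the pose commanded when the call began; what a row does not reach only later rows make up. A row lasts 1/12 s, in which the tool goes at most 41.7 mm and 7.16 degrees, less where a joint would pass 70% of its speed; a pose out of reach is approached as far as the arm can. A call with a gripper value outside its range is refused whole. The fingers move at their own pace and stop on an object; "force" is the grip in N (left out, the last holds). Time passes only in rows, so rows that repeat a pose let the fingers close. It gives the time, the measured TCP pose, the force and the opening at its end, in the units of the state.
- manip.sense(): the state, without advancing time (a new reading comes with each control period).
- manip.camera(name): name is "scene" or "top" or "wrist"; returns the picture (420x560x3 uint8, red, green, blue); there is no depth.
- manip.get_calibration(name): a dict with "fov_y" (degrees; the focal length in pixels is half the picture's height over the tangent of half this angle, whatever the lens; pixels are square), "cx", "cy" (the principal point, pixels), "dist" ([k1, k2, p1, p2, k3] as OpenCV has them; the pictures are not rectified), "extrinsics" (4x4, takes a point from world to camera coordinates); the wrist camera has in their place "tool_from_camera" (4x4, takes a point from camera to tool coordinates, whose origin is the TCP and whose axes are the tool frame's). Camera axes: x right, y down, z forward; pixel columns grow to the right and rows downward; lengths in m; the calibration is good to about 2 mm. A picture is of the moment at which its call begins: read the wrist's pose just before it. get_calibration takes no time and is no camera call.
- manip.close_job(): hands the job in, once; it reports no verdict.
The state is a dict: "t": time; "joint_pos": joint angles; "qvel": joint speeds; "joint_torque": joint torques, N m; "ee_pos": TCP position; "tool_rot": TCP orientation; "contact_force": force on the tool from outside, world axes, zero at the start; "ft_torque": the same for the moment, N m; "opening": finger opening in m.
Only numpy, scipy, OpenCV 4.12 (cv2) and the standard library are available. Lean on these libraries where they do the work, as an engineer would, in place of code of your own. Each camera call takes 0.05 s, during which the arm holds its last target. There are 200 camera calls.

## Task

The green herb-coated cheese wheel has a new price: set the roller price display that stands in front of it to 27.5, so that its three windows read 2, 7 and 5 from left to right. Flick the knurled rims of the middle and right number wheels with a fingertip until each number has clicked squarely into its window; the left wheel already shows 2, so leave that one alone. Do not lift or shift the display or the cheeses around it.

Things in the scene. Friction and masses are not known exactly. Their poses are not given: they have to be found in the camera images.
- price_display: Dark roller price display, loose on the deck, 0.9 kg, 150 wide (y) x 86 deep (x) x 85 mm high. Origin: centre of its underside. Front with 3 windows faces its -x; +y is left from the front. Foot block 30 mm high; hood of 32 mm radius round an axle along y 48 mm up; 3 wheels 44 mm apart, each a grey knurled rim (37 mm radius, 12 wide, 5 mm proud of the hood) with its number drum at its right.
- tens_rim_top (a point): Highest point of the left wheel's rim (mid-width), 85 mm above the deck, on the display (does not turn). Its axes are the display's.
- units_rim_top (a point): Highest point of the middle wheel's rim (mid-width), 85 mm above the deck, on the display (does not turn). A fingertip pressed lightly on it (3 to 10 N) drives the rim by friction without slip: 23 mm along the display's x is one click, and a 20 mm stroke across the top is enough: the detent does the rest.
- tenths_rim_top (a point): Highest point of the right wheel's rim (mid-width), 85 mm above the deck; as for the middle wheel.
- tens_wheel (a joint): Left number wheel; shows 2 (value 1.257) and stays so. Value 0 shows 0; one click is 0.6283 rad (36 deg) and one number; ten make a turn; endless both ways. The value grows when the rim top is drawn to the display's front (-x), falls when pushed to the back. A sprung detent snaps the wheel to the nearest number when let go (change-over at half a click); turning takes 1 to 2 N at the rim.
- units_wheel (a joint): Middle number wheel, to be set to 7 (value 4.398, or a full turn of 6.283 more or less); starts at a number from 3 to 6. Same sense and clicks as the left wheel: the value grows 0.6283 rad a number, when the top of the rim is drawn to the front (-x).
- tenths_wheel (a joint): Right number wheel, to be set to 5 (value 3.142, or a full turn more or less); starts at a number from 6 to 8. Same sense and clicks as the left wheel.
- herb_wheel: Flat green herb-coated cheese wheel, 156 x 166 x 49 mm, behind the display; stays where it is. Origin: centre of its underside.
- aged_brick: Yellow cheese brick with a label, 57 x 92 x 40 mm, just right of the display; stays where it is. Origin: centre of its underside.
- smoked_brick: Small tan cheese brick, 53 x 82 x 38 mm, further right; stays. Origin: centre of its underside.
- pressed_cut: Cheese wedge with a black top, 100 x 92 x 40 mm, at the left; stays. Origin: centre of its underside.
- caciotta_small: Small round pale cheese, 101 x 97 x 46 mm, at the left; stays. Origin: centre of its underside.

How it is judged:
At the end, for the whole second after the job is handed in: The wheels rest at 2, 7 and 5 (each within 0.12 rad of the exact number; one click is 0.628 rad), the display stands upright within 20 mm of where it was and every cheese beside it within 15 mm ((value of joint tens_wheel between -5.147 and -4.907 rad or value of joint tens_wheel between 1.137 and 1.377 rad or value of joint tens_wheel between 7.42 and 7.66 rad) and (value of joint units_wheel between -2.005 and -1.765 rad or value of joint units_wheel between 4.278 and 4.518 rad or value of joint units_wheel between 10.561 and 10.801 rad) and (value of joint tenths_wheel between -3.262 and -3.022 rad or value of joint tenths_wheel between 3.022 and 3.262 rad or value of joint tenths_wheel between 9.305 and 9.545 rad) and velocity of joint units_wheel between -0.1 and 0.1 rad/s and velocity of joint tenths_wheel between -0.1 and 0.1 rad/s and distance of price_display from where it was at the start of the episode below 0.02 m and angle between price_display's own z axis and vertical below 0.05 rad and distance of each of herb_wheel, aged_brick, smoked_brick, pressed_cut, caciotta_small from where it was at the start of the episode below 0.015 m); the robot touches nothing.
It fails at once if the left wheel, which was right, was turned (value of joint tens_wheel below 0.95 rad or value of joint tens_wheel above 1.56 rad).
It fails at once if the display was lifted, tipped or shoved away (height (world z) of price_display above 0.01 m or angle between price_display's own z axis and vertical above 0.15 rad or distance of price_display from where it was at the start of the episode above 0.025 m).
It fails at once if a cheese beside the display was lifted or pushed (distance of any of herb_wheel, aged_brick, smoked_brick, pressed_cut, caciotta_small from where it was at the start of the episode above 0.02 m).
It also fails if it takes over 54 s, if anything falls off the work surface, if the arm or the gripper's body presses on something with over 40 N, if the wrist force passes 120 N, or if a joint passes its speed limit or range.

## Working session

There is one attempt and no reset: what is moved stays moved. The work goes in short steps, Python scripts to look and compute and a tool call to move; the robot and the scene stay as the last step left them, time stands still between calls to the robot, and variables do not carry over. Pictures are saved under pics/ and viewed, about 8 in all and at most 12, crops included, and the job is handed in when it is done.

Besides the shell and the picture viewer there is one more tool, called after "Request:" by a JSON object that holds its "api" and its "payload", one argument or row to a line. apply_moves: Moves the arm, as the interface text tells. Its arguments: {"type":"object","properties":{"claw":{"type":"array"},"slide":{"type":"array"},"rot":{"type":"array"},"force":{"type":"number"}},"required":["claw","slide","rot"]}

```bash
mkdir -p pics
python3 - <<'E'
from rig import manip
import cv2,numpy as np
s=manip.sense();print({k:np.round(v,3) for k,v in s.items()},manip.grip_depth)
for n in("scene","top","wrist"):
    im=manip.camera(n);np.save(f"pics/{n}0.npy",im);cv2.imwrite(f"pics/{n}0.png",im[:,:,::-1])
    print(n,manip.get_calibration(n))
E
```

```text
{'t': np.float64(0.0), 'joint_pos': array([ 1.313,  0.354,  1.634, -0.   ,  1.155, -0.002]), 'qvel': array([-0.001,  0.001, -0.001,  0.   , -0.   ,  0.   ]), 'joint_torque': array([-0.0000e+00, -6.0527e+01, -3.4206e+01,  0.0000e+00,  1.0000e-02,
        0.0000e+00]), 'ee_pos': array([0.158, 0.604, 0.303]), 'tool_rot': array([-1.563,  0.201, -0.201]), 'contact_force': array([-0.622, -0.073, -0.357]), 'ft_torque': array([0.026, 0.018, 0.013]), 'opening': np.float64(0.085)} 0.0539
scene {'fov_y': 57.162200634500294, 'cx': 281.762705613323, 'cy': 208.4819968793622, 'dist': array([0.01096751, 0.        , 0.        , 0.        , 0.        ]), 'extrinsics': array([[-0.62647706, -0.77929652,  0.01494751,  0.3386237 ],
       [-0.61026933,  0.47848588, -0.63136567,  0.41004967],
       [ 0.4848689 , -0.40465812, -0.77534119,  0.62677336],
       [ 0.        ,  0.        ,  0.        ,  1.        ]])}
top {'fov_y': 44.66092716416317, 'cx': 265.401231038937, 'cy': 213.28798854968613, 'dist': array([-0.04811713,  0.        ,  0.        ,  0.        ,  0.        ]), 'extrinsics': array([[ 0.02170728, -0.99950036, -0.02297454, -0.03074216],
       [-0.99648126, -0.01976948, -0.081451  ,  0.55751522],
       [ 0.08095611,  0.02466178, -0.99641252,  1.23325452],
       [ 0.        ,  0.        ,  0.        ,  1.        ]])}
wrist {'fov_y': 60.194780931275794, 'cx': 285.43911852367575, 'cy': 209.42111682084692, 'dist': array([-0.04298934,  0.        ,  0.        ,  0.        ,  0.        ]), 'tool_from_camera': array([[-9.09456978e-04,  9.59428157e-01,  2.81951742e-01,
        -7.26552961e-02],
       [-8.96483049e-04, -2.81952528e-01,  9.59427938e-01,
        -7.02323493e-02],
       [ 9.99999185e-01,  6.19793476e-04,  1.11653477e-03,
         1.08656195e-03],
       [ 0.00000000e+00,  0.00000000e+00,  0.00000000e+00,
         1.00000000e+00]])}
```

View pics/top0.png

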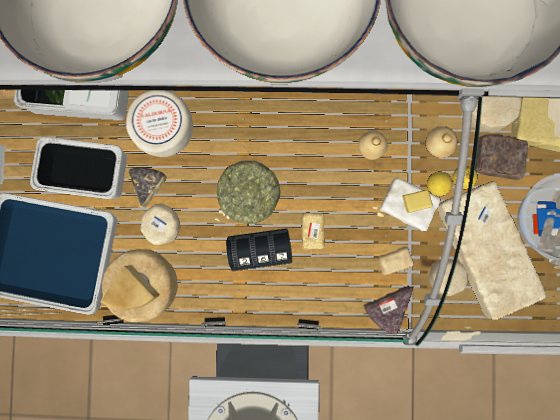

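View pics/scene0.png

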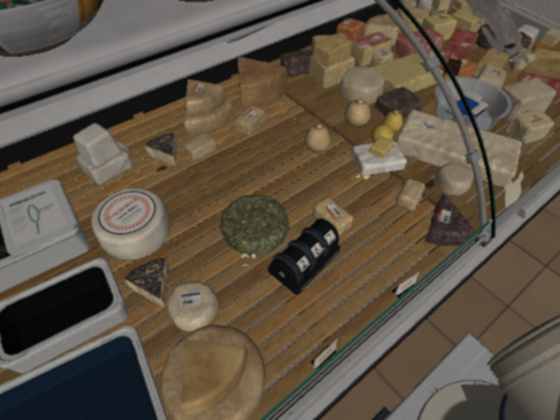

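```bash
cat > h.py <<'E'
import numpy as np,cv2
from rig import manip
from scipy.spatial.transform import Rotation as R
def cam(n,s=None):
    c=manip.get_calibration(n);f=210/np.tan(np.radians(c['fov_y']/2))
    K=np.array([[f,0,c['cx']],[0,f,c['cy']],[0,0,1]])
    if 'extrinsics' in c:E=c['extrinsics']
    else:
        T=np.eye(4);T[:3,:3]=R.from_rotvec(s['tool_rot']).as_matrix();T[:3,3]=s['ee_pos']
        E=np.linalg.inv(T@c['tool_from_camera'])
    return K,np.array(c['dist']),E
def ray(px,z,n,s=None):
    K,d,E=cam(n,s);u=cv2.undistortPoints(np.array([[px]],float),K,d)[0,0]
    o=-E[:3,:3].T@E[:3,3];v=E[:3,:3].T@np.r_[u,1];return o+v*(z-o[2])/v[2]
def proj(P,n,s=None):
    K,d,E=cam(n,s);return cv2.projectPoints(np.array(P,float).reshape(-1,3),cv2.Rodrigues(E[:3,:3])[0],E[:3,3],K,d)[0][:,0]
E
python3 - <<'E'
from h import *
im=np.load('pics/top0.npy')
c=cv2.resize(im[220:280,210:340],None,fx=6,fy=6,interpolation=cv2.INTER_CUBIC)
cv2.imwrite('pics/topc.png',c[:,:,::-1])
g=im.max(2)
m=np.zeros(g.shape,np.uint8);m[222:276,215:302]=(g[222:276,215:302]<75)
m=cv2.morphologyEx(m,cv2.MORPH_CLOSE,np.ones((9,9)))
k=max(cv2.findContours(m,0,2)[0],key=cv2.contourArea);r=cv2.minAreaRect(k);b=cv2.boxPoints(r)
print(r);print([np.round(ray(p,.05,'top'),3) for p in b], ray(r[0],.05,'top'))
print('glass front',ray((250,330),0,'top'),ray((250,330),.2,'top'))
print('herb',ray((249,192),.049,'top'))
E
```

```text
((257.96044921875, 246.2099609375), (40.57899856567383, 63.728397369384766), 82.23483276367188)
[array([0.513, 0.08 , 0.05 ]), array([ 0.536, -0.072,  0.05 ]), array([ 0.441, -0.086,  0.05 ]), array([0.417, 0.064, 0.05 ])] [ 0.47649313 -0.00376207  0.05      ]
glass front [0.27086189 0.0130623  0.        ] [0.29999647 0.00314006 0.2       ]
herb [0.60663643 0.02090492 0.049     ]
```

View pics/topc.png

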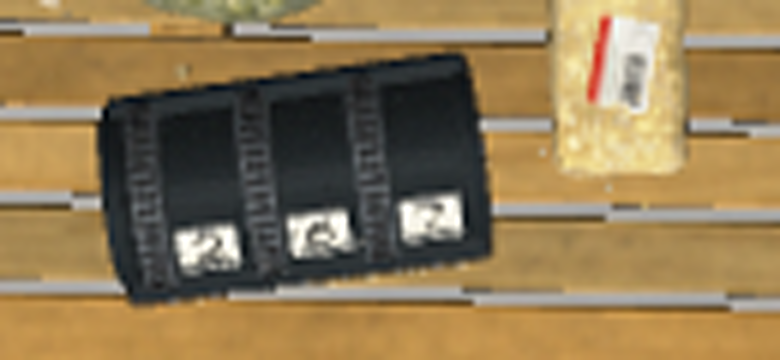

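The display shows 2, (6?) and 7, with a yaw of about +0.15 rad and its centre near (0.475, −0.004). I'll go above it for a closer look.

Run:
```python
from h import *
s=manip.sense();M=R.from_rotvec(s['tool_rot']).as_matrix();print(M.round(3),'yaw',np.arctan2(M[1,0],M[0,0]))
print((np.array([.50,0,.30])-s['ee_pos'])*100)
```

```text
[[ 0.967 -0.     0.253]
 [-0.253 -0.001  0.967]
 [ 0.    -1.    -0.001]] yaw -0.255755338202368
[ 34.19606666 -60.43864798  -0.33311723]
```

Request:
{"api": "apply_moves", "payload": {
  "claw": [0,0,0,0,0,0,0,0,0,0,0,0,0,0,0,0,0,0,0,0],
  "slide": [
    [2,-3,0],
    [4,-6,0],
    [6,-10,0],
    [8,-14,0],
    [10,-17.5,0],
    [12,-21,0],
    [14,-24.5,0],
    [16,-28,0],
    [18,-31.5,0],
    [20,-35,0],
    [22,-38.5,0],
    [24,-42,0],
    [26,-45.5,0],
    [28,-49,0],
    [30,-53,0],
    [32,-57,0],
    [34,-60.5,0],
    [34,-60.5,0],
    [34,-60.5,0],
    [34,-60.5,0]
  ],
  "rot": [
    [0,0,0],
    [0,0,0.03],
    [0,0,0.06],
    [0,0,0.09],
    [0,0,0.12],
    [0,0,0.15],
    [0,0,0.18],
    [0,0,0.21],
    [0,0,0.24],
    [0,0,0.27],
    [0,0,0.3],
    [0,0,0.33],
    [0,0,0.36],
    [0,0,0.39],
    [0,0,0.406],
    [0,0,0.406],
    [0,0,0.406],
    [0,0,0.406],
    [0,0,0.406],
    [0,0,0.406]
  ]
}}

```text
t: 1.82
ee_pos: [0.4977, -0.0004, 0.3035]
tool_rot: [-1.567, -0.116, 0.118]
contact_force: [0.5, -0.0, 0.1]
opening: 0.0002
```

Run:
```python
from h import *
import json
s=manip.sense();im=manip.camera('wrist');print(s['ee_pos'],s['tool_rot'],s['opening'],s['contact_force'],s['t'])
np.savez('pics/w1.npz',im=im,ee_pos=s['ee_pos'],tool_rot=s['tool_rot'])
cv2.imwrite('pics/w1.png',im[:,:,::-1])
c=np.array([.476,-.004,0]);a=.15;X=np.array([np.cos(a),np.sin(a),0]);Y=np.array([-np.sin(a),np.cos(a),0])
print(proj([c+[0,0,.085],c+Y*.075+[0,0,.03],c-Y*.075+[0,0,.03]],'wrist',s))
```

```text
[ 4.97694104e-01 -3.89225837e-04  3.03486799e-01] [-1.56716371 -0.11588588  0.11771621] 0.0001577739697747062 [ 0.54710836 -0.03902635  0.0543558 ] 1.8167
[[282.75418247 168.19018929]
 [361.80105693 158.29436183]
 [204.27935733 158.40504875]]
```

View pics/w1.png

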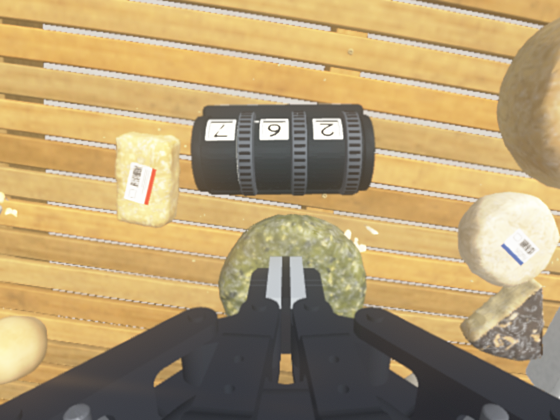

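Run:
```python
from h import *
d=np.load('pics/w1.npz');im=d['im'];s=d
g=cv2.cvtColor(im,cv2.COLOR_RGB2GRAY)
K,di,E=cam('wrist',s);o=-E[:3,:3].T@E[:3,3];print('cam',o)
# display edges from mask
m=np.zeros(g.shape,np.uint8);m[95:205,180:385]=im.max(2)[95:205,180:385]<95
m=cv2.morphologyEx(m,cv2.MORPH_CLOSE,np.ones((15,15)))
k=max(cv2.findContours(m,0,2)[0],key=cv2.contourArea);print(cv2.minAreaRect(k),cv2.boundingRect(k))
for c in(245,299,353):
    r=np.where(m[:,c])[0];f,b=r.min(),r.max()+1
    P=[ray((c,v),.048,'wrist',s) for v in(f,b)]
    res=[]
    for p,sg in zip(P,(1,-1)):
        t=np.arctan2(abs(p[0]-o[0]),o[2]-.048);res.append(p[0]+sg*.037/np.cos(t))
    print(c,f,b,'front/back-based axle x',np.round(res,4),np.round([p[1] for p in P],4))
    print('  y at top',ray((c,(f+b)/2),.085,'wrist',s))
sm=im[135:190].astype(float).max(2).mean(0);print(sm[225:370].astype(int))
cv2.imwrite('pics/w1c.png',cv2.resize(im[95:205,180:385,::-1],None,fx=3.8,fy=3.8,interpolation=cv2.INTER_CUBIC)[::-1,::-1])
```

```text
cam [ 0.42621481 -0.0098842   0.37379902]
((283.0, 149.5), (89.0, 180.0), 90.0) (193, 105, 181, 90)
245 107 195 front/back-based axle x [0.4711 0.4741] [-0.0436 -0.0342]
  y at top [ 0.46680668 -0.03568447  0.085     ]
299 106 195 front/back-based axle x [0.4634 0.4669] [0.0027 0.0153]
  y at top [0.46005341 0.006666   0.085     ]
353 106 193 front/back-based axle x [0.4562 0.4578] [0.0491 0.0645]
  y at top [0.45281482 0.04897629 0.085     ]
[ 96  96  98  98  98  97  97  97  96  89  85 107 123 123 110 104 102 102
 102 102 102 102 102 102 105 118 123 110 102  93  84  79  77  77  86  93
  93  93  93  93  93  93  93  93  92  90  89  89  90  91  91  92  91  91
  91  91  91  91  91  91  91  91  91  87  77  75  82 102 117 106  99 100
 100 100 100 101 101 101 101 106 120 120  86  73  75  76  76  77  85  91
  91  91  91  91  91  91  91  91  91  90  89  89  89  89  89  90  91  91
  91  92  92  92  92  92  92  93  93  94  88  84  85  90 103 113 106 102
 102 102 103 103 103 104 105 106 108 112 106  87  80  78  80  83  86  89
  94]
```

View pics/w1c.png

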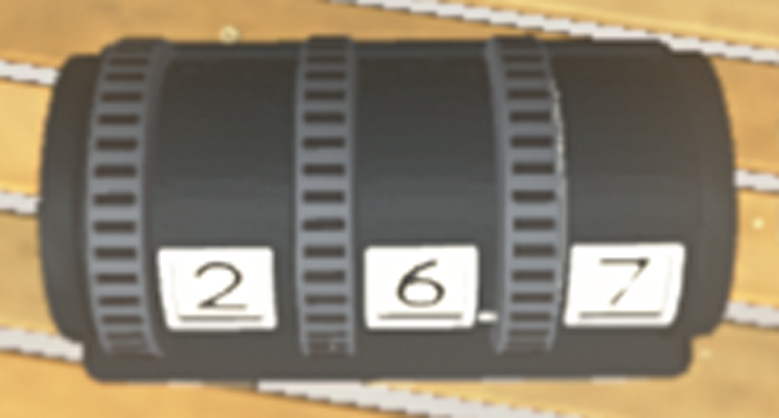

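Request:
{"api": "apply_moves", "payload": {
  "claw": [0,0,0,0,0,0,0,0],
  "slide": [
    [-1,0.5,-3],
    [-2.1,0.9,-6],
    [-2.1,0.9,-9],
    [-2.1,0.9,-11],
    [-2.1,0.9,-12.5],
    [-2.1,0.9,-13.5],
    [-2.1,0.9,-13.5],
    [-2.1,0.9,-13.5]
  ],
  "rot": [
    [0,0,0],
    [0,0,0],
    [0,0,0],
    [0,0,0],
    [0,0,0],
    [0,0,0],
    [0,0,0],
    [0,0,0]
  ]
}}

```text
t: 2.53
ee_pos: [0.4769, 0.0095, 0.169]
tool_rot: [-1.567, -0.119, 0.119]
contact_force: [-0.0, -1.0, 0.3]
opening: -0.0003
```

Run:
```python
from h import *
s=manip.sense();im=manip.camera('scene');w=manip.camera('wrist');print(s['ee_pos'],s['contact_force'])
M=R.from_rotvec(s['tool_rot']).as_matrix();tip=s['ee_pos']+M[:,1]*.073;print('tip',tip,'yaw',np.arctan2(M[1,0],M[0,0]))
p=proj([tip,[.467,.007,.085],[.474,-.036,.085]],'scene');print(p)
x,y=p[0].astype(int);c=im[y-55:y+55,x-70:x+70]
a=cv2.resize(c,(560,440),interpolation=cv2.INTER_CUBIC)
cv2.imwrite('pics/s2.png',a[:,:,::-1])
```

```text
[0.47689569 0.00950433 0.16903636] [-0.03487183 -1.01681435  0.28446301]
tip [0.47685101 0.00950888 0.09603637] yaw 0.15154266484418633
[[298.53064896 239.61114449]
 [302.34144632 245.21084644]
 [315.75322022 232.36693217]]
```

View pics/s2.png

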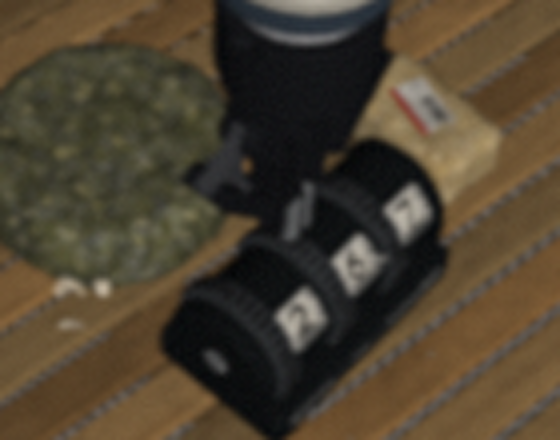

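Request:
{"api": "apply_moves", "payload": {
  "claw": [0,0,0,0,0,0],
  "slide": [
    [0,-0.1,-0.4],
    [0,-0.1,-0.8],
    [0,-0.1,-0.9],
    [0,-0.1,-1.0],
    [0,-0.1,-1.05],
    [0,-0.1,-1.05]
  ],
  "rot": [
    [0,0,0],
    [0,0,0],
    [0,0,0],
    [0,0,0],
    [0,0,0],
    [0,0,0]
  ]
}}

```text
t: 3.13
ee_pos: [0.4771, 0.0076, 0.1583]
tool_rot: [-1.568, -0.118, 0.118]
contact_force: [-0.1, -0.1, 0.3]
opening: -0.0001
```

Request:
{"api": "apply_moves", "payload": {
  "claw": [0,0,0],
  "slide": [
    [0,0,-0.1],
    [0,0,-0.1],
    [0,0,-0.1]
  ],
  "rot": [
    [0,0,0],
    [0,0,0],
    [0,0,0]
  ]
}}

```text
t: 3.38
ee_pos: [0.4773, 0.0077, 0.1575]
tool_rot: [-1.568, -0.118, 0.118]
contact_force: [-0.3, 0.6, 1.6]
opening: -0.0001
```

Contact seems to start here (1.6 N).

Request:
{"api": "apply_moves", "payload": {
  "claw": [0,0,0],
  "slide": [
    [0,0,-0.05],
    [0,0,-0.05],
    [0,0,-0.05]
  ],
  "rot": [
    [0,0,0],
    [0,0,0],
    [0,0,0]
  ]
}}

```text
t: 3.63
ee_pos: [0.4777, 0.0077, 0.1573]
tool_rot: [-1.568, -0.119, 0.117]
contact_force: [0.6, -1.0, 6.7]
opening: -0.0003
```

Request:
{"api": "apply_moves", "payload": {
  "claw": [0,0,0,0],
  "slide": [
    [-0.25,-0.04,0],
    [-0.5,-0.08,0],
    [-0.75,-0.12,0],
    [-1.0,-0.16,0]
  ],
  "rot": [
    [0,0,0],
    [0,0,0],
    [0,0,0],
    [0,0,0]
  ]
}}

```text
t: 3.97
ee_pos: [0.468, 0.0062, 0.1575]
tool_rot: [-1.568, -0.12, 0.116]
contact_force: [0.8, 0.9, 6.7]
opening: -0.0002
```

Request:
{"api": "apply_moves", "payload": {
  "claw": [0,0,0,0,0,0,0,0,0,0,0],
  "slide": [
    [-0.25,-0.04,0],
    [-0.5,-0.08,0],
    [-0.75,-0.12,0],
    [-1.0,-0.16,0],
    [-1.1,-0.17,0],
    [-1.1,-0.17,0],
    [-1.1,-0.17,0.5],
    [-1.1,-0.17,2.0],
    [-1.1,-0.17,5.0],
    [-1.1,-0.17,8.0],
    [-1.1,-0.17,8.0]
  ],
  "rot": [
    [0,0,0],
    [0,0,0],
    [0,0,0],
    [0,0,0],
    [0,0,0],
    [0,0,0],
    [0,0,0],
    [0,0,0],
    [0,0,0],
    [0,0,0],
    [0,0,0]
  ]
}}

```text
t: 4.88
ee_pos: [0.4586, 0.0044, 0.2416]
tool_rot: [-1.568, -0.124, 0.112]
contact_force: [1.6, -0.0, -0.1]
opening: 0.0002
```

Run:
```python
from h import *
s=manip.sense();w=manip.camera('wrist');print(s['ee_pos'],s['contact_force'])
cv2.imwrite('pics/w2.png',w[::-1,::-1,::-1])
```

```text
[0.45863858 0.00440236 0.2416154 ] [ 1.57795503 -0.03475125 -0.14791649]
```

View pics/w2.png

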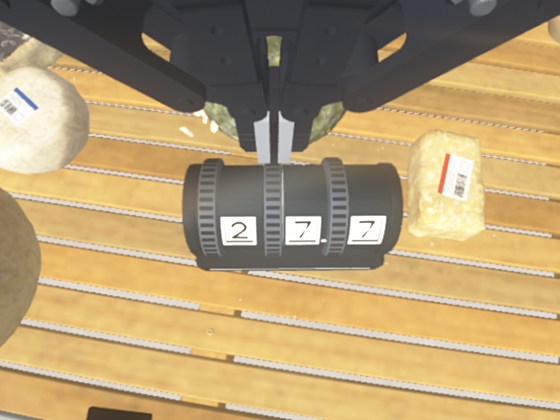

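Now reads 2 7 7. Next is the right wheel: two strokes to the back.

Request:
{"api": "apply_moves", "payload": {
  "claw": [0,0,0,0,0,0,0,0],
  "slide": [
    [0.4,-2,0],
    [0.8,-4.2,0],
    [0.8,-4.2,-2],
    [0.8,-4.2,-4.5],
    [0.8,-4.2,-6.5],
    [0.8,-4.2,-7.5],
    [0.8,-4.2,-7.5],
    [0.8,-4.2,-7.5]
  ],
  "rot": [
    [0,0,0],
    [0,0,0],
    [0,0,0],
    [0,0,0],
    [0,0,0],
    [0,0,0],
    [0,0,0],
    [0,0,0]
  ]
}}

```text
t: 5.6
ee_pos: [0.4638, -0.0376, 0.1614]
tool_rot: [-1.567, -0.117, 0.119]
contact_force: [-0.3, 0.1, 0.6]
opening: -0.0
```

Request:
{"api": "apply_moves", "payload": {
  "claw": [0,0,0,0],
  "slide": [
    [0,0,-0.25],
    [0,0,-0.45],
    [0,0,-0.45],
    [0,0,-0.45]
  ],
  "rot": [
    [0,0,0],
    [0,0,0],
    [0,0,0],
    [0,0,0]
  ]
}}

```text
t: 5.93
ee_pos: [0.4644, -0.0376, 0.1579]
tool_rot: [-1.568, -0.119, 0.117]
contact_force: [0.2, 0.1, -0.1]
opening: 0.0003
```

Request:
{"api": "apply_moves", "payload": {
  "claw": [0,0,0],
  "slide": [
    [0,0,-0.1],
    [0,0,-0.1],
    [0,0,-0.1]
  ],
  "rot": [
    [0,0,0],
    [0,0,0],
    [0,0,0]
  ]
}}

```text
t: 6.18
ee_pos: [0.4648, -0.0376, 0.1572]
tool_rot: [-1.568, -0.119, 0.117]
contact_force: [-1.3, 1.0, 7.9]
opening: -0.0001
```

Request:
{"api": "apply_moves", "payload": {
  "claw": [0,0,0,0],
  "slide": [
    [0.25,0.04,0],
    [0.5,0.08,0],
    [0.75,0.12,0],
    [1.0,0.16,0]
  ],
  "rot": [
    [0,0,0],
    [0,0,0],
    [0,0,0],
    [0,0,0]
  ]
}}

```text
t: 6.52
ee_pos: [0.4751, -0.036, 0.1574]
tool_rot: [-1.568, -0.12, 0.116]
contact_force: [-1.2, 1.3, 8.2]
opening: 0.0001
```

Request:
{"api": "apply_moves", "payload": {
  "claw": [0,0,0,0,0,0,0,0,0,0,0,0],
  "slide": [
    [0.25,0.04,0],
    [0.5,0.08,0],
    [0.75,0.12,0],
    [1.0,0.16,0],
    [1.1,0.17,0],
    [1.1,0.17,0],
    [1.1,0.17,0.5],
    [1.1,0.17,1.5],
    [0,0,1.5],
    [-1.0,-0.16,1.0],
    [-1.0,-0.16,0.3],
    [-1.0,-0.16,0.3]
  ],
  "rot": [
    [0,0,0],
    [0,0,0],
    [0,0,0],
    [0,0,0],
    [0,0,0],
    [0,0,0],
    [0,0,0],
    [0,0,0],
    [0,0,0],
    [0,0,0],
    [0,0,0],
    [0,0,0]
  ]
}}

```text
t: 7.52
ee_pos: [0.4622, -0.0377, 0.158]
tool_rot: [-1.567, -0.116, 0.12]
contact_force: [-0.5, -0.4, 0.1]
opening: 0.0002
```

Request:
{"api": "apply_moves", "payload": {
  "claw": [0,0,0,0,0],
  "slide": [
    [0,0,-0.1],
    [0,0,-0.2],
    [0,0,-0.3],
    [0,0,-0.3],
    [0,0,-0.3]
  ],
  "rot": [
    [0,0,0],
    [0,0,0],
    [0,0,0],
    [0,0,0],
    [0,0,0]
  ]
}}

```text
t: 7.93
ee_pos: [0.4652, -0.0375, 0.1572]
tool_rot: [-1.568, -0.119, 0.117]
contact_force: [-2.0, 2.3, 10.3]
opening: 0.0001
```

Request:
{"api": "apply_moves", "payload": {
  "claw": [0,0,0,0,0,0,0,0,0,0,0,0,0,0,0],
  "slide": [
    [0.15,0.02,0.03],
    [0.4,0.06,0.03],
    [0.65,0.1,0.03],
    [0.9,0.14,0.03],
    [1.15,0.18,0.03],
    [1.4,0.22,0.03],
    [1.65,0.26,0.03],
    [1.9,0.3,0.03],
    [2.08,0.33,0.03],
    [2.08,0.33,0.03],
    [2.08,0.33,0.5],
    [2.08,0.33,2],
    [2.08,0.33,5],
    [2.08,0.33,8],
    [2.08,0.33,9]
  ],
  "rot": [
    [0,0,0],
    [0,0,0],
    [0,0,0],
    [0,0,0],
    [0,0,0],
    [0,0,0],
    [0,0,0],
    [0,0,0],
    [0,0,0],
    [0,0,0],
    [0,0,0],
    [0,0,0],
    [0,0,0],
    [0,0,0],
    [0,0,0]
  ]
}}

```text
t: 9.18
ee_pos: [0.4861, -0.0345, 0.2498]
tool_rot: [-1.568, -0.121, 0.115]
contact_force: [0.6, 0.3, -0.6]
opening: -0.0005
```

Run:
```python
from h import *
s=manip.sense();w=manip.camera('wrist');print(s['ee_pos'],s['contact_force'])
cv2.imwrite('pics/w3.png',w[::-1,::-1,::-1])
a=np.load('pics/top0.npy').astype(float);b=manip.camera('top');cv2.imwrite('pics/t3.png',b[:,:,::-1])
```

```text
[ 0.48605074 -0.03448811  0.24982744] [ 0.61185218  0.32152694 -0.62317427]
```

View pics/w3.png

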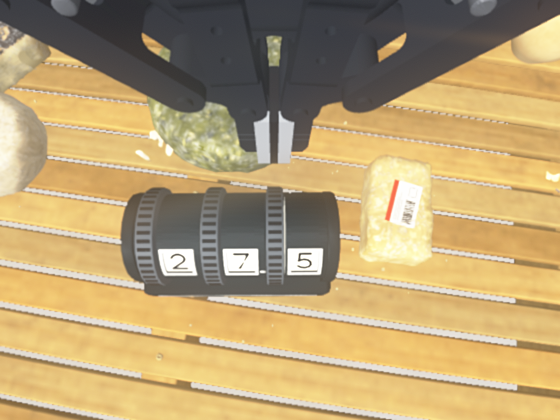

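Reads 2 7 5. A final check covers squareness in the windows and any shift of the display, with the arm raised clear.

Request:
{"api": "apply_moves", "payload": {
  "claw": [0,0,0,0,0],
  "slide": [
    [0.3,0.9,1.5],
    [0.6,1.8,3],
    [1.2,3.4,5.3],
    [1.2,3.4,5.3],
    [1.2,3.4,5.3]
  ],
  "rot": [
    [0,0,0],
    [0,0,0],
    [0,0,0],
    [0,0,0],
    [0,0,0]
  ]
}}

```text
t: 9.7
ee_pos: [0.497, 0.0001, 0.2988]
tool_rot: [-1.568, -0.119, 0.119]
contact_force: [-0.7, 0.1, -0.6]
opening: -0.0005
```

Run:
```python
from h import *
s=manip.sense();w=manip.camera('wrist');print(s['ee_pos'],s['contact_force'],s['t'])
d=np.load('pics/w1.npz')
def wins(im,s):
    m=(im.min(2)>215).astype(np.uint8)
    m=cv2.morphologyEx(m,cv2.MORPH_CLOSE,np.ones((7,7)));out=[]
    n,l,st,c=cv2.connectedComponentsWithStats(m)
    for i in range(1,n):
        x,y,ww,h,a=st[i]
        if 20<ww<45 and 14<h<32 and 180<x<385 and 95<y<160: out.append(np.round(ray((x+ww/2,y+h/2),.07,'wrist',s),4)[:2])
    return sorted(map(tuple,out),key=lambda p:p[1])
print(wins(d['im'],d));print(wins(w,s))
def cheese(im,s,lo,hi):pass
cv2.imwrite('pics/w4.png',cv2.resize(w[95:205,120:385,::-1],None,fx=3,fy=3,interpolation=cv2.INTER_CUBIC)[::-1,::-1])
```

```text
[4.97013836e-01 8.71152126e-05 2.98811738e-01] [-0.65607443  0.05926207 -0.56610576] 9.7
[(np.float64(0.4547), np.float64(-0.0591)), (np.float64(0.4481), np.float64(-0.0172)), (np.float64(0.4408), np.float64(0.0283))]
[(np.float64(0.4546), np.float64(-0.0588)), (np.float64(0.4476), np.float64(-0.0156)), (np.float64(0.4405), np.float64(0.028))]
```

View pics/w4.png

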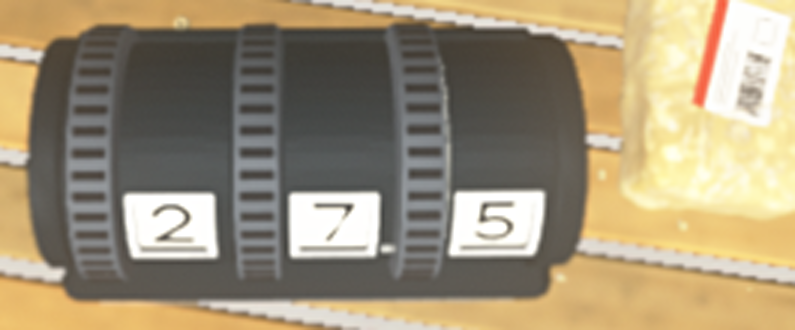

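All three numbers sit square in their windows, and the display moved less than 2 mm.

```bash
python3 -c "
from rig import manip
manip.close_job()"
```

```text
the job is handed in; nothing more can be done
```

The price display now reads 2, 7, 5, and I handed the job in at about 9.7 s on the robot's clock. I turned the middle wheel from 6 to 7 with one forward stroke. I turned the right wheel from 7 to 5 with two backward strokes. I left the left wheel alone.

- **Windows:** the last close-up shows each number square in its window. The window positions I measured differ from the first look by 0.2 to 1.7 mm, which is about the accuracy of the measurement.
- **Press force:** readings on the rims were about 7 to 10 N. The second stroke on the right wheel began at 10.3 N, just over the 3 to 10 N advised, so I eased off slightly before stroking.
- **Arm:** it ended clear of everything, with the fingertips about 14 cm above the rims and no contact force.
- **Not measured:** I did not measure the cheeses' positions again, but the arm did not come near them and nothing looks moved in the pictures. Hand-in gave no verdict.

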